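# Clamp a wafer carrier in the crank fixture

### The arm

A 6-joint arm with a two-finger parallel gripper is mounted at the origin on the work surface. World frame = base frame: x ahead of the robot, y to its left, z up, the work surface at z = 0. Lengths are in m, angles in degrees, forces in N, time in s.
With the tool pointing down it reaches from about 0.35 to 0.725 m from the base axis. Payload 6 kg.
Tool frame: the origin (TCP) lies between the finger pads, 19 mm behind the fingertips; this is the grasp point; z points along the fingers, y is the line along which they close (so a half turn about z gives the same grasp; the last joint's range is limited). The gripper opens to 85 mm and grips with 20 to 120 N. Pads are 22 mm wide; open, the fingers measure 114 mm over their backs; the gripper's body (76 mm by 85 mm) begins 54 mm behind the grasp point. The pads swing forward as they close: fully open they stand 13 mm farther back than shut.
Start: joints at [-48.833, 2.303, 4.859, 0, -92.561, -19.12], TCP at [0.225, -0.556, 0.25] pointing down, gripper open.
Joint ranges: [-146.85, 146.85], [-73.84, 115.35], [-62.03, 85.46], [-188.31, 113.3], [-161.28, -10.13], [-171.36, 171.36]. Speed limits (degrees/s): [147.25, 147.25, 172.46, 180, 180, 180].

### API

Orientations are given as a 3x3 rotation matrix whose columns are the frame's x, y, z axes.
In Python, from workcell import readout, camera, camera_model, order gives the robot as it stands. The module is installed in compiled form; this text tells all that it offers.
- The arm moves only by the shell command python3 -m pendant 'ROWS'. ROWS is JSON, a list of rows, each a list of 5 numbers: the shift along the tool's x, y, z scaled (see below), then the turn about the tool's z scaled (see below), then the opening, from -1 (shut) to 1 (fully open). In form: [[tx, ty, tz, roll, fingers], ...]. A call has 1 to 12 rows; each row shifts and turns the commanded pose from where the row before left it, along the tool's axes as they then stand; what a row does not reach is not made up. The controller multiplies each number of a shift by 20 mm and each number of a turn by 90 degrees. A row lasts 1/12 s, in which the tool goes at most 41.7 mm and 7.16 degrees, less where a joint would pass 70% of its speed; a pose out of reach is approached as far as the arm can. A call with a number of a shift or a turn outside -1 to 1 is refused whole. A call with a gripper value outside its range is refused whole. The fingers move at their own pace and stop on an object; the grip force is fixed at half the most. Time passes only in rows, so rows that do not move let the fingers close. It gives the time, the measured TCP pose, the force, the opening and the grip force at its end, in the units of the state.
- readout.read_state(): the state, without advancing time (a new reading comes with each control period).
- camera(name): name is "side" or "top"; returns the picture (400x640x3 uint8, blue, green, red); there is no depth.
- camera_model(name): a dict with "vertical_fov" (degrees; the focal length in pixels is half the picture's height over the tangent of half this angle, whatever the lens; pixels are square), "cx", "cy" (the principal point, pixels), "cam_to_world" (4x4, takes a point from camera to world coordinates). Camera axes: x right, y down, z forward; pixel columns grow to the right and rows downward; lengths in m; the calibration is good to about 2 mm. A picture is of the moment at which its call begins. camera_model takes no time and is no camera call.
- order.finish_job(): hands the job in; it is judged then, once.
The state is a dict: "time_s": time; "joint_positions": joint angles; "joint_vel": joint speeds; "joint_efforts": joint torques, N m; "position": TCP position; "orientation": TCP orientation; "contact_force": force on the tool from outside, world axes, zero at the start; "wrist_torque": the same for the moment, N m; "grip_width": opening from 0.0 (shut) to 1.0 (fully open); "grasp_force": force on a finger pad.
Only numpy, scipy, OpenCV 4.12 (cv2) and the standard library are available. Lean on these libraries where they do the work, as an engineer would, in place of code of your own. Each camera call takes 0.05 s, during which the arm holds its last target. There are 200 camera calls.

### The job

Take the slotted carrier out of the drainer rack and stand it upright in the channel of the clamping fixture, one of its broad slotted faces turned to the fixed stop, using the rubber mat as a place to set it down and take it again the other way round. Let go, then wind the crank wheel clockwise until the sprung pad has pushed the carrier up against the stop and is itself pressed in about half of its 16 mm of spring travel. Handle the carrier gently: set it down without dropping it and never squash the spring right home, and leave everything else where it stands.

Things in the scene. Friction and masses are not known exactly. Their poses are not given: they have to be found in the camera images.
- carrier: White plastic block-shaped carrier, upright, 60 mm (its x) by 44 mm (its y) by 90 mm tall, about 0.3 kg. The two broad 60 x 90 mm faces (looking along its y) and the top carry six dark slot marks, flat, not grippable. Origin: centre of the underside, z up. It stands in one of the rack's three bays. Half a turn about z makes no difference.
- rack: Fixed steel drainer rack, 80 mm (x) by 178 mm (y), floor 6 mm thick; four fins (60 mm long in x, 6 mm thick, tops 90 mm above the table) form three 50 mm wide bays at y = -56, 0, +56 mm. What stands in a bay has its y along the rack's y: its broad faces are boxed in by fins, its ends towards +x and -x are open. Origin: centre of the underside.
- mat: Fixed black rubber mat, 120 mm (x) by 110 mm (y), 4 mm thick, kept clear, between rack and fixture. Origin: centre of the underside.
- fixture: Fixed clamping fixture, channel along its y. Origin: table level, mid channel. Steel bed, top 16 mm above the table. Guide rails, 70 mm clear between them (x = -35 to 35 mm), y -88 to 78 mm, tops 122 mm above the table, leave no finger room beside the carrier's 44 mm ends: set it in held by its broad faces, its x along the fixture's x. Grey gearbox under the wheel at y = -187 mm.
- stop_face (a point): Centre of the face of the fixed stop (66 mm wide, top 86 mm above the table) that closes the channel at the fixture's y = +58 mm. Axes as the fixture; the face looks to -y.
- wheel_hub (a point): Point on the vertical axis of the crank wheel, at the top of its hub, 132 mm above the table. The wheel is a dark spoked rim of 62 mm radius, its upper surface about 129 mm above the table (boss under the crank 130 mm).
- crank_grip (a point): On the upright black crank handle, 30 mm above its foot. The handle is a free-spinning 20 mm thick, 52 mm tall rod from 131 to 183 mm above the table, 50 mm from the wheel's axis, always upright; pinch it from above with the TCP near this point and move it round in a circle with the hand's yaw unchanged. Turning takes about 3 N at the handle; the wheel stays where it is left.
- wheel (a joint): Angle of the crank wheel (rad), 0 to 18.5, growing clockwise seen from above (several turns). At 0 the crank lies towards -x of the fixture from the axis. Each radian moves the slide 5 mm towards the stop. Starts between 0 and 3.
- pad (a joint): How far the sprung pad is pressed into the slide (m): 0 free, 0.016 fully home. Spring 0.6 N per mm with about 2 N preload; seen as the gap between the black pad and the dark steel slide, 16 mm when free.
- blank: Bystander: plain solid white block 58 x 42 x 70 mm, no slots, in another bay of the rack. Origin: centre of the underside.
- canister: Bystander: aluminium can, 42 mm diameter, 82 mm tall, in another bay of the rack. Origin: centre of the underside.
- flask: Bystander: white bottle 60 mm diameter, 160 mm tall, at the far side of the table. Origin: centre of the underside.
- beaker: Bystander: white open cup 72 mm diameter, 90 mm tall, at the far side of the table. Origin: centre of the underside.
- spanner: Bystander: wrench lying on the table to the right of the crank wheel, about 0.16 m long.
- pad_face (a point): Centre of the face of the sprung black pad (56 mm wide, 34 mm high, centre 37 mm above the table) on the slide, looking to the fixture's +y. Unpressed it is at y = -58 mm + 5 mm per radian of the wheel. To have finger room, set the carrier down midway between pad and stop and open the fingers to no more than 60 mm there.
There are look-alikes about, which are no part of the job. What is shaped like the carrier but pink or red is not meant.

How it is judged:
By the outcome, as a careful person would: the job done as asked, in the order asked, and still so for the second after the job is handed in, with the robot touching nothing.
It also fails if it takes over 69 s, if anything falls off the work surface, if the arm or the gripper's body presses on something with over 40 N, if the wrist force passes 120 N, or if a joint passes its speed limit or range.

## Working session

There is one attempt and no reset: what is moved stays moved. The work goes in short steps, Python scripts to look and compute and a shell command to move; the robot and the scene stay as the last step left them, time stands still between calls to the robot, and variables do not carry over. Pictures are saved under pics/ and viewed, at most 10 in all, crops included, and the job is handed in when it is done.

```bash
mkdir -p pics
python3 - <<'E'
from workcell import readout, camera, camera_model
import cv2,numpy as np
np.set_printoptions(precision=4,suppress=True)
for n in("side","top"):
    im=camera(n); cv2.imwrite(f"pics/{n}0.png",im); m=camera_model(n); print(n,m)
s=readout.read_state(); print(s)
E
```

```text
side {'vertical_fov': 51.80044735354298, 'cx': 319.9584196593855, 'cy': 206.2188604552582, 'cam_to_world': array([[-0.9368, -0.2073,  0.2819,  0.2513],
       [-0.35  ,  0.5525, -0.7565,  0.7519],
       [ 0.001 , -0.8073, -0.5901,  0.7471],
       [ 0.    ,  0.    ,  0.    ,  1.    ]])}
top {'vertical_fov': 53.35298201873811, 'cx': 323.7142516887774, 'cy': 197.95156489106057, 'cam_to_world': array([[-0.015 , -0.9965,  0.0828,  0.4604],
       [-0.9999,  0.0154,  0.0044, -0.0284],
       [-0.0057, -0.0827, -0.9966,  1.1015],
       [ 0.    ,  0.    ,  0.    ,  1.    ]])}
{'time_s': 0.1, 'joint_positions': array([-48.8347,   2.3363,   4.8077,  -0.0217, -92.5611, -19.1182]), 'joint_vel': array([ 0.1391, -0.2215,  0.0335,  0.0409, -0.0266,  0.0286]), 'joint_efforts': array([ -0.004 , -36.9345,  34.8283,   6.9517,  -0.0045,   0.    ]), 'position': array([ 0.2252, -0.5559,  0.2491]), 'orientation': array([[-0.9269, -0.3754, -0.0007],
       [-0.3754,  0.9269,  0.0014],
       [ 0.0002,  0.0016, -1.    ]]), 'contact_force': array([ 0.4327,  0.2708, -0.1491]), 'wrist_torque': array([-0.0285,  0.0143, -0.0676]), 'grasp_force': 0.0, 'grip_width': 0.9986498846526457}
```

View pics/top0.png

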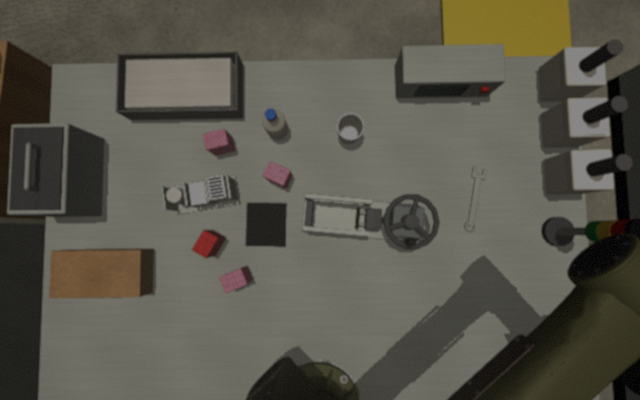

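View pics/side0.png

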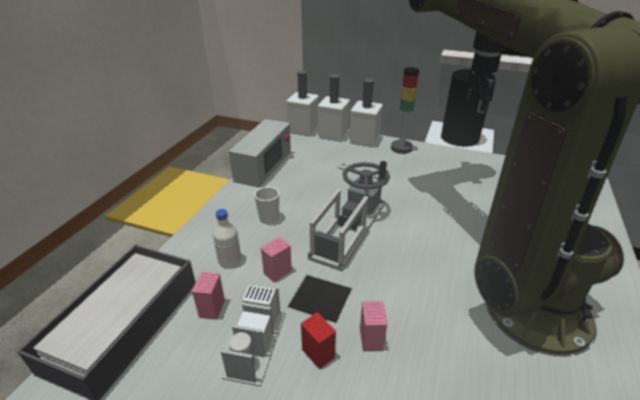

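Top view: the rack is at about (201,192). The slotted white block in its right bay is at (217,187), the blank at (195,193) and the canister at (174,196). The mat is at (266,224), the fixture channel at (340,216) and the wheel at (411,221). Look-alikes are pink (217,141), (277,173), (234,279) and red (207,243). I choose the white slotted one at (217,187) and check it in a close crop.

Run:
```python
import cv2,numpy as np
t=cv2.imread("pics/top0.png"); s=cv2.imread("pics/side0.png")
a=cv2.resize(t[165:225,155:255],None,fx=4,fy=4,interpolation=3)   # 400x240
b=cv2.resize(t[180:260,295:445],(450,240),interpolation=3)
b=b[:, :400]
c=cv2.resize(s[275:395,210:310],(300,360),interpolation=3)
d=cv2.resize(s[150:280,295:420],(346,360),interpolation=3)
out=np.zeros((600,800,3),np.uint8)
out[:240,:400]=a; out[:240,400:800]=b; out[240:,:300]=c; out[240:,400:746]=d
cv2.imwrite("pics/crop0.png",out)
```

```text
(no output)
```

View pics/crop0.png

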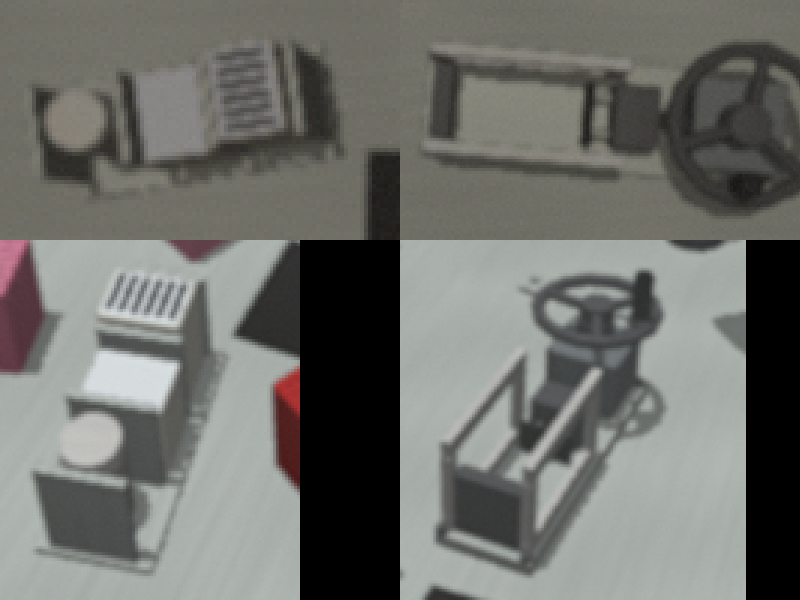

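The crop shows the white block with six slots on its top in the bay nearest the mat, so it is the carrier. The plain blank is in the middle bay and the canister in the far one. The crank is at the lower right of the wheel, around top px (420,240). Next I measure poses by fitting known outlines to image edges in both views.

```bash
cat > h.py <<'E'
import cv2,numpy as np
from workcell import camera_model
from scipy.optimize import minimize
M={n:camera_model(n) for n in("side","top")}
def proj(n,P):
    m=M[n];T=np.linalg.inv(m["cam_to_world"]);q=np.atleast_2d(P)@T[:3,:3].T+T[:3,3]
    f=200/np.tan(np.radians(m["vertical_fov"]/2));return q[:,:2]/q[:,2:]*f+[m["cx"],m["cy"]]
def ray(n,u,v,z):
    m=M[n];T=m["cam_to_world"];f=200/np.tan(np.radians(m["vertical_fov"]/2))
    d=T[:3,:3]@[(u-m["cx"])/f,(v-m["cy"])/f,1];return (T[:3,3]+d*(z-T[2,3])/d[2])
def grad(im):
    g=cv2.GaussianBlur(cv2.cvtColor(im,cv2.COLOR_BGR2GRAY).astype(np.float32),(0,0),.8)
    return np.hypot(cv2.Sobel(g,5,1,0),cv2.Sobel(g,5,0,1))
def place(p,L):
    c,s=np.cos(p[2]),np.sin(p[2]);L=np.asarray(L,float)
    return np.c_[p[0]+c*L[:,0]-s*L[:,1],p[1]+s*L[:,0]+c*L[:,1],L[:,2]]
def rect(x0,x1,y0,y1,z,n=30):
    t=np.linspace(0,1,n);o=0*t
    return np.vstack([np.c_[x0+(x1-x0)*t,o+y,o+z] for y in(y0,y1)]+[np.c_[o+x,y0+(y1-y0)*t,o+z] for x in(x0,x1)])
def fit(L,p0,ims,r=.012,yaw=True):
    """L: {cam: local edge points}; maximise mean edge strength under the projected edges"""
    G={n:np.minimum(grad(ims[n]),150) for n in L}
    def c(p):
        return -sum(cv2.remap(G[n],*[a.astype(np.float32)[None] for a in proj(n,place(p,L[n])).T],1).mean() for n in L)
    best=None
    for dx in np.linspace(-r,r,7):
        for dy in np.linspace(-r,r,7):
            for a in (np.radians([-4,-2,0,2,4]) if yaw else [0]):
                p=np.array(p0)+[dx,dy,a];v=c(p)
                if best is None or v<best[0]:best=(v,p)
    s=np.diag([.003,.003,.03 if yaw else 1e-9]);p=best[1]
    q=minimize(c,p,method="Nelder-Mead",options=dict(initial_simplex=np.vstack([p,p+s]),xatol=1e-5,fatol=1e-4))
    return q.x,q.fun
E
python3 - <<'E'
from h import *
np.set_printoptions(precision=4,suppress=True)
ims={n:cv2.imread(f"pics/{n}0.png") for n in M}
for k,(u,v,z) in dict(car=(155+246/4,165+88/4,.096),mat=(266,224,.004),ch=(340,216,.1),hub=(411,221,.132),crank=(295+345/3*1,180+182/3,.183)).items(): print(k,ray("top",u,v,z))
# crop coords of corners
for k,(cx,cy,z) in dict(fl=(432,47,.122),fr=(628,62,.122),bl=(422,150,.122),br=(620,172,.122)).items(): print(k,ray("top",295+(cx-400)/3,180+cy/3,z))
c=ray("top",155+246/4,165+88/4,.096)
R=rect(-.03,.03,-.022,.022,.096)
for L in ({"top":R},{"side":R},{"top":R,"side":R}): print("carrier",fit(L,[c[0],c[1],.1],ims))
m=ray("top",266,224,.004);R=rect(-.06,.06,-.055,.055,.004)
for L in ({"top":R},{"side":R},{"top":R,"side":R}): print("mat",fit(L,[m[0],m[1],0],ims))
t=np.linspace(0,2*np.pi,120);R=np.c_[.062*np.cos(t),.062*np.sin(t),0*t+.129]
w=ray("top",411,221,.13)
for L in ({"top":R},{"side":R},{"top":R,"side":R}): print("wheel",fit(L,[w[0],w[1],0],ims,yaw=False))
E
```

```text
car [0.5761 0.2484 0.096 ]
mat [0.482  0.1364 0.004 ]
ch [ 0.4974 -0.0643  0.1   ]
hub [ 0.4814 -0.2353  0.132 ]
crank [ 0.4353 -0.2206  0.183 ]
fl [0.5481 0.0204 0.122 ]
fr [ 0.5332 -0.1406  0.122 ]
bl [0.4636 0.0295 0.122 ]
br [ 0.4433 -0.1318  0.122 ]
carrier (array([0.5757, 0.2376, 0.1539]), np.float64(-86.43441009521484))
carrier (array([0.569 , 0.2625, 0.1542]), np.float64(-116.37226867675781))
carrier (array([0.5719, 0.2503, 0.1374]), np.float64(-176.0560760498047))
mat (array([ 0.4819,  0.1368, -0.0171]), np.float64(-147.4511260986328))
mat (array([ 0.4798,  0.1362, -0.0212]), np.float64(-143.53668212890625))
mat (array([ 0.4818,  0.1367, -0.0168]), np.float64(-290.02471923828125))
wheel (array([ 0.474 , -0.2273,  0.    ]), np.float64(-76.28646087646484))
wheel (array([ 0.478, -0.245, -0.   ]), np.float64(-112.04002380371094))
wheel (array([ 0.4778, -0.2433,  0.    ]), np.float64(-178.2884063720703))
```

```bash
cat > f.py <<'E'
from h import *
np.set_printoptions(precision=4,suppress=True)
ims={n:cv2.imread(f"pics/{n}0.png") for n in M}
fin=np.vstack([rect(-.03,.03,y-.003,y+.003,.09) for y in(-.084,-.028,.028,.084)])
fl=rect(-.04,.04,-.089,.089,.006)
car=rect(-.03,.03,-.022,.022,.096)
c0=[.574,.305,.14]
cl=car+[0,-.056,0]
L={"top":np.vstack([fin,fl,cl]),"side":np.vstack([fin,cl])}
pr,v=fit(L,c0,ims,r=.018);print("rack",pr,v)
for n in L: print(n,fit({n:L[n]},c0,ims,r=.018))
rail=np.vstack([rect(-.035,.035,-.088,.078,.122)])
stop=rect(-.033,.033,.058,.0581,.086)
t=np.linspace(0,2*np.pi,120)
rim=np.c_[.062*np.cos(t),-.187+.062*np.sin(t),0*t+.129]
Lf={"top":np.vstack([rail,rim,stop]),"side":np.vstack([rail,rim])}
f0=[.498,-.05,-.11]
pf,v=fit(Lf,f0,ims,r=.015);print("fix",pf,v)
for n in Lf: print(n,fit({n:Lf[n]},f0,ims,r=.015))
def crop(n,x,y,w,h,k,sets):
    im=cv2.resize(ims[n][y:y+h,x:x+w],None,fx=k,fy=k,interpolation=cv2.INTER_CUBIC)
    im=cv2.convertScaleAbs(im,alpha=1.4)
    for p,l,col in sets:
        for u,v in (proj(n,place(p,l))-[x,y]+.5)*k: cv2.circle(im,(int(u),int(v)),0,col,-1)
    return im
if __name__=="__main__":
    S=[(pr,fin,(0,255,0)),(pr,fl,(255,100,0)),(pr,cl,(0,0,255))]
    F=[(pf,rail,(0,255,0)),(pf,rim,(0,0,255)),(pf,stop,(255,100,0))]
    o=np.zeros((600,800,3),np.uint8)
    for (r,c),im in (((0,0),crop("top",158,167,90,58,4,S)),((0,370),crop("top",298,182,143,75,3,F)),((235,0),crop("side",215,275,70,115,3,S)),((235,300),crop("side",300,155,100,120,3,F))):
        im=im[:600-r,:800-c];o[r:r+im.shape[0],c:c+im.shape[1]]=im
    cv2.imwrite("pics/ov.png",o)
E
python3 f.py
```

```text
rack [0.5606 0.3044 0.2077] -172.99551391601562
top (array([0.5649, 0.2973, 0.185 ]), np.float64(-81.09136199951172))
side (array([0.56  , 0.3073, 0.199 ]), np.float64(-110.87116241455078))
fix [ 0.4895 -0.0559 -0.0728] -201.72877502441406
top (array([ 0.4897, -0.0561, -0.0685]), np.float64(-93.81710052490234))
side (array([ 0.4999, -0.0578, -0.1263]), np.float64(-112.23542022705078))
```

View pics/ov.png

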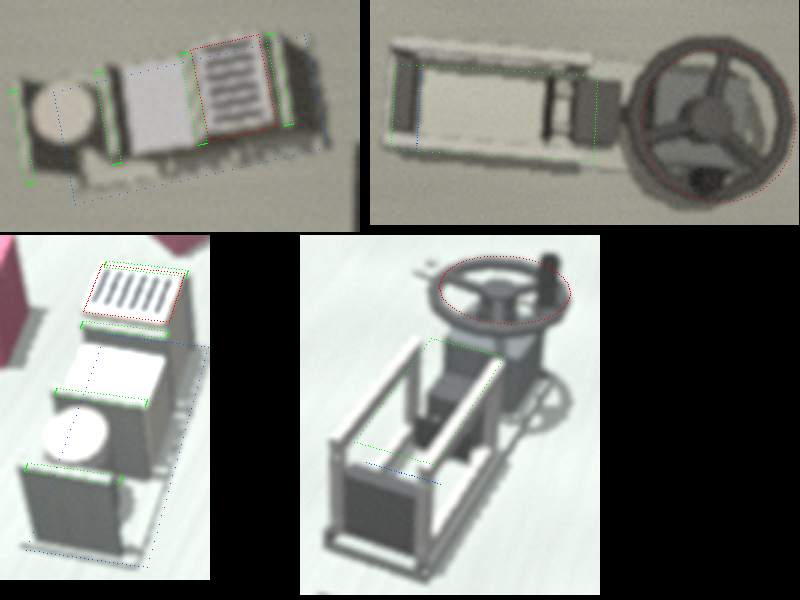

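```bash
cat > g.py <<'E'
from h import *
from scipy.optimize import least_squares
np.set_printoptions(precision=4,suppress=True)
def px(n,pts,mo,org,k): return [(n,np.array(org)+(np.array(p)-mo)/k-.5) for p in pts]
def solve(obs,loc,p0):
    def r(p): return np.concatenate([(proj(n,place(p,[l(p) if callable(l) else l]))[0]-q) for (n,q),l in zip(obs,loc)])
    s=least_squares(r,p0,loss="soft_l1");return s.x,r(s.x).reshape(-1,2)
c=lambda a,b:(a*.03,b*.022,.096)
oT=px("top",[(193,48),(260,38),(275,128),(207,138)],(0,0),(158,167),4);oS=px("side",[(100,263),(188,272),(168,322),(83,312)],(0,235),(215,275),3)
lT=[c(1,1),c(1,-1),c(-1,-1),c(-1,1)];lS=[c(1,-1),c(-1,-1),c(-1,1),c(1,1)]
for o,l in((oT,lT),(oS,lS),(oT+oS,lT+lS)):
    p,r=solve(o,l,[.57,.25,.15]);print("carrier",p,np.abs(r).max())
rl=lambda a,y:(lambda p:(a*p[3],y,.122))
oT=px("top",[(393,46),(590,61),(386,140),(579,163),(712,122)],(370,0),(298,182),3)
oS=px("side",[(337,441),(417,341),(430,470),(502,361),(501,294)],(300,235),(300,155),3)
h=(0,-.187,.127);lT=[rl(1,.078),rl(1,-.088),rl(-1,.078),rl(-1,-.088),h];lS=lT
for o,l in((oT,lT),(oS,lS),(oT+oS,lT+lS)):
    p,r=solve(o,l,[.495,-.05,-.1,.04]);print("fix",p,"\n",r.T,"hub",place(p,[h]))
E
python3 g.py
```

```text
carrier [0.5723 0.2498 0.1553] 0.5278924145681572
carrier [0.5729 0.2491 0.2092] 1.2827800418514812
carrier [0.5724 0.2494 0.181 ] 1.0176372659473998
fix [ 0.4983 -0.0505 -0.107   0.0403] 
 [[-0.4279  0.9153 -1.2377  1.8852 -0.4208]
 [-0.6109  0.5139  0.6401 -0.7869  0.1308]] hub [[ 0.4784 -0.2365  0.127 ]]
fix [ 0.496  -0.0495 -0.0906  0.0409] 
 [[-0.14    0.4725 -0.1838  0.3884 -0.5122]
 [ 0.3397 -0.5633  0.0572  0.2239 -0.26  ]] hub [[ 0.4791 -0.2357  0.127 ]]
fix [ 0.497  -0.0503 -0.0977  0.0409] 
 [[-0.6803  0.7181 -1.2312  1.9553 -0.4575 -0.5465  0.4788 -0.7564  0.281
  -0.3354]
 [-0.0367  0.4734  1.712  -0.3364 -0.0374 -0.061  -0.7762 -0.2291  0.1093
  -0.3478]] hub [[ 0.4788 -0.2364  0.127 ]]
```

```bash
cat > d.py <<'E'
import sys,numpy as np
from workcell import readout
np.set_printoptions(precision=3,suppress=True)
s=readout.read_state();R=s["orientation"];p=s["position"]
def show(t,yaw=None):
    print("scaled",R.T@(np.array(t)-p)/.02)
    if yaw is not None:
        a=np.degrees(np.arctan2(R[1,1],R[0,1])); d=(yaw-a+90)%180-90; print("yaw now",a,"roll scaled",-d/90)
print("t",s["time_s"],"p",p,"F",s["contact_force"],"grip",s["grip_width"],s["grasp_force"],"j",s["joint_positions"])
a=[float(x) for x in sys.argv[1:]]
if a: show(a[:3],a[3] if len(a)>3 else None)
E
python3 -m pendant '[[0,0,0,-0.079,1],[0,0,0,-0.079,1],[0,0,0,-0.079,1],[0,0,0,-0.079,1],[0,0,0,-0.079,1],[0,0,0,-0.079,1],[0,0,0,-0.079,1],[0,0,0,-0.079,1],[0,0,0,-0.079,1],[0,0,0,-0.079,1],[0,0,0,-0.083,1],[0,0,0,0,1]]'
python3 d.py .5724 .2495 .22 10.6
```

```text
time_s: 1.1
position: [0.2252, -0.556, 0.2494]
orientation: [[0.183, -0.983, -0.0], [-0.983, -0.183, 0.001], [-0.001, 0.0, -1.0]]
contact_force: [-0.2, -0.6, 0.4]
grip_width: 1.0
grasp_force: 0.0
t 1.1 p [ 0.225 -0.556  0.249] F [-0.162 -0.641  0.404] grip 1.0000572411109012 0.0 j [-48.836   2.324   4.829  -0.014 -92.563  59.398]
scaled [-36.406 -24.45    1.5  ]
yaw now -169.43727146254852 roll scaled -0.00041412736165019246
```

```bash
for i in 1 2 3; do python3 -m pendant '[[-0.92,-0.62,0,0,1],[-0.92,-0.62,0,0,1],[-0.92,-0.62,0,0,1],[-0.92,-0.62,0,0,1],[-0.92,-0.62,0,0,1],[-0.92,-0.62,0,0,1],[-0.92,-0.62,0,0,1],[-0.92,-0.62,0,0,1],[-0.92,-0.62,0,0,1],[-0.92,-0.62,0,0,1],[-0.92,-0.62,0,0,1],[-0.92,-0.62,0,0,1]]' >/dev/null; done
python3 -m pendant '[[-0.92,-0.62,0,0,1],[-0.92,-0.62,0,0,1],[-0.92,-0.62,0,0,1],[-0.5,-0.28,0,0,1],[0,0,0,0,1],[0,0,0,0,1]]' >/dev/null
python3 d.py .5724 .2495 .07 10.6
python3 - <<'E'
from h import *
from workcell import camera
i=camera("top");cv2.imwrite("pics/t1.png",i);j=camera("side");cv2.imwrite("pics/s1.png",j)
E
```

```text
t 4.6 p [0.576 0.247 0.249] F [ 0.305 -0.453 -0.767] grip 0.9993183413791701 0.0 j [ 41.498   6.48    9.204  -0.008 -92.805 -31.275]
scaled [-0.142  0.154  8.966]
yaw now -169.77663476577985 roll scaled -0.004184830730887117
```

```bash
python3 -m pendant '[[-0.14,0.15,0.8,0,1],[0,0,1,0,1],[0,0,1,0,1],[0,0,1,0,1],[0,0,1,0,1],[0,0,1,0,1],[0,0,0.7,0,1],[0,0,0,0,1],[0,0,0,0,1]]' >/dev/null
python3 d.py .5724 .2495 .07 10.6
python3 - <<'E'
from h import *
from workcell import camera
i=camera("top");j=camera("side")
o=np.zeros((500,800,3),np.uint8)
o[:,:400]=cv2.resize(i[140:240,165:245],(400,500),interpolation=3);o[:,400:]=cv2.resize(j[260:360,220:300],(400,500),interpolation=3)
cv2.imwrite("pics/c2.png",o)
E
```

```text
t 5.45 p [0.573 0.249 0.12 ] F [-1.269  0.179  0.771] grip 1.0010799071772511 0.0 j [ 41.819   7.32   -3.371   0.013 -79.348 -31.576]
scaled [-0.048  0.005  2.509]
yaw now -169.75514054323344 roll scaled -0.0039460060359273385
```

View pics/c2.png

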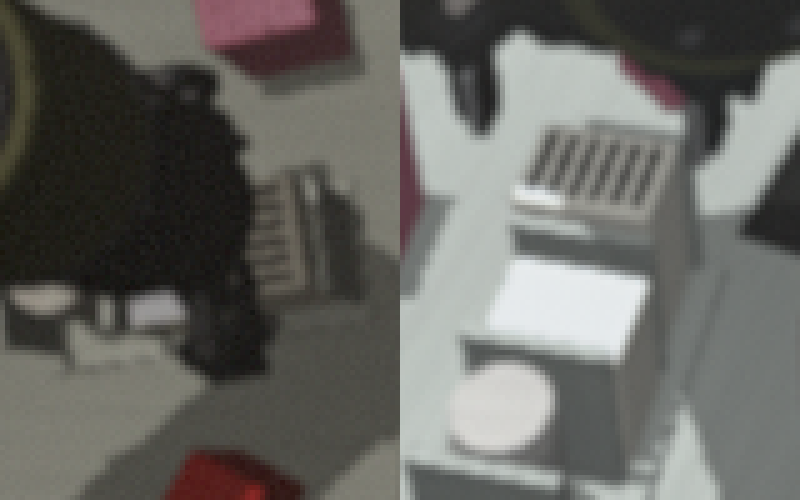

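The open fingers straddle the carrier's two ends, with tips at about crop (485,130) and (710,150), and the carrier top lies centred between them. I go down and grip.

```bash
python3 -m pendant '[[0,0,0.8,0,1],[0,0,0.8,0,1],[0,0,0.6,0,1],[0,0,0.3,0,1],[0,0,0,0,1]]' | grep -E "pos|force|width"
python3 -m pendant '[[0,0,0,0,-1],[0,0,0,0,-1],[0,0,0,0,-1],[0,0,0,0,-1],[0,0,0,0,-1],[0,0,0,0,-1],[0,0,0,0,-1],[0,0,0,0,-1]]' | grep -E "pos|force|width"
```

```text
position: [0.5724, 0.2492, 0.069]
contact_force: [-0.8, -0.1, -0.3]
grip_width: 0.999
grasp_force: 0.0
position: [0.5738, 0.25, 0.0719]
contact_force: [0.9, 0.7, 6.1]
grip_width: 0.701
grasp_force: 65.8
```

```bash
python3 -m pendant '[[0,0,-0.2,0,-1],[0,0,-0.4,0,-1],[0,0,-0.6,0,-1],[0,0,-0.8,0,-1],[0,0,-0.8,0,-1],[0,0,-0.8,0,-1],[0,0,-0.8,0,-1],[0,0,-0.8,0,-1],[0,0,-0.8,0,-1],[0,0,-0.6,0,-1],[0,0,-0.2,0,-1],[0,0,0,0,-1]]' | grep -E "pos|force|width"
python3 d.py .482 .137 .09 10.6
```

```text
position: [0.5732, 0.2497, 0.2074]
contact_force: [-0.0, -0.0, -2.6]
grip_width: 0.697
grasp_force: 65.1
t 7.6333 p [0.573 0.25  0.207] F [-0.043 -0.022 -2.592] grip 0.6973493747029998 65.08325099945068 j [ 41.86    5.986   4.315   0.    -88.212 -31.553]
scaled [4.736 5.504 5.857]
yaw now -169.69313521729708 roll scaled -0.003257057969967213
```

```bash
python3 -m pendant '[[0.3,0.4,0,0,-1],[0.72,0.84,0,0,-1],[0.72,0.84,0,0,-1],[0.72,0.84,0,0,-1],[0.72,0.84,0,0,-1],[0.72,0.84,0,0,-1],[0.72,0.84,0,0,-1],[0,0,1,0,-1],[0,0,1,0,-1],[0,0,1,0,-1],[0,0,1,0,-1],[0,0,1,0,-1]]' | grep -E "pos|force"
python3 -m pendant '[[0,0,0.8,0,-1],[0,0,0.4,0,-1],[0,0,0.2,0,-1],[0,0,0,0,-1],[0,0,0,0,-1]]' | grep -E "pos|force"
python3 d.py .482 .137 .07 10.6
```

```text
position: [0.4815, 0.1388, 0.1038]
contact_force: [0.3, 0.8, -4.2]
grasp_force: 66.0
position: [0.4827, 0.1393, 0.0787]
contact_force: [-0.6, -0.4, -3.1]
grasp_force: 65.9
t 9.05 p [0.483 0.139 0.079] F [-0.638 -0.445 -3.085] grip 0.6943285289145544 65.90721845626831 j [ 39.131 -10.238 -25.021   0.02  -75.176 -28.82 ]
scaled [0.104 0.055 0.435]
yaw now -169.68444486068296 roll scaled -0.003160498452032496
```

```bash
python3 -m pendant '[[0,0,0.12,0,-1],[0,0,0.12,0,-1],[0,0,0,0,-1]]' | grep -E "pos|force"
for i in 1 2 3 4; do python3 -m pendant '[[0,0,0.06,0,-1],[0,0,0,0,-1]]' | grep -E "pos|contact"; done
```

```text
position: [0.4823, 0.1393, 0.0732]
contact_force: [-0.1, 0.3, -2.5]
grasp_force: 65.9
position: [0.4823, 0.1392, 0.072]
contact_force: [-0.4, 0.2, -4.1]
position: [0.4823, 0.1391, 0.0706]
contact_force: [-0.1, 0.1, -4.1]
position: [0.4825, 0.1392, 0.0698]
contact_force: [-0.1, -0.5, -2.1]
position: [0.4825, 0.1392, 0.0698]
contact_force: [-4.3, 0.1, 4.8]
```

```bash
python3 -m pendant '[[0,0,0,0,-0.2],[0,0,0,0,0.4],[0,0,0,0,0.6],[0,0,0,0,1],[0,0,0,0,1],[0,0,0,0,1],[0,0,-0.6,0,1],[0,0,-1,0,1],[0,0,-1,0,1],[0,0,-1,0,1],[0,0,-1,0,1],[0,0,-0.4,0,1]]' | grep -E "pos|force|wid"
python3 -m pendant '[[0,0,0,-0.079,1],[0,0,0,-0.079,1],[0,0,0,-0.079,1],[0,0,0,-0.079,1],[0,0,0,-0.079,1],[0,0,0,-0.079,1],[0,0,0,-0.079,1],[0,0,0,-0.079,1],[0,0,0,-0.079,1],[0,0,0,-0.079,1],[0,0,0,-0.079,1],[0,0,0,-0.079,1]]' | grep -E "pos"
python3 -m pendant '[[0,0,0,-0.052,1],[0,0,0,0,1]]' | grep -E "pos"
python3 d.py .4825 .1392 .069 100.3
python3 - <<'E'
from h import *
from workcell import camera
i=camera("top");j=camera("side")
o=np.zeros((500,800,3),np.uint8)
o[:,:400]=cv2.resize(i[170:270,225:305],(400,500),interpolation=3);o[:,400:]=cv2.resize(j[210:335,270:370],(400,500),interpolation=3)
cv2.imwrite("pics/c3.png",o)
E
```

```text
position: [0.4835, 0.1394, 0.1727]
contact_force: [0.3, -0.2, 0.7]
grip_width: 1.002
grasp_force: 0.0
position: [0.4823, 0.1391, 0.1683]
position: [0.4823, 0.1391, 0.1683]
t 12.1333 p [0.482 0.139 0.168] F [-0.56  -1.456 -0.432] grip 0.9991696234324524 0.0 j [ 39.128 -12.615 -17.576  -0.008 -85.054  61.345]
scaled [ 0.013 -0.003  4.967]
yaw now -79.52728025813467 roll scaled 0.0019191082429478633
```

View pics/c3.png

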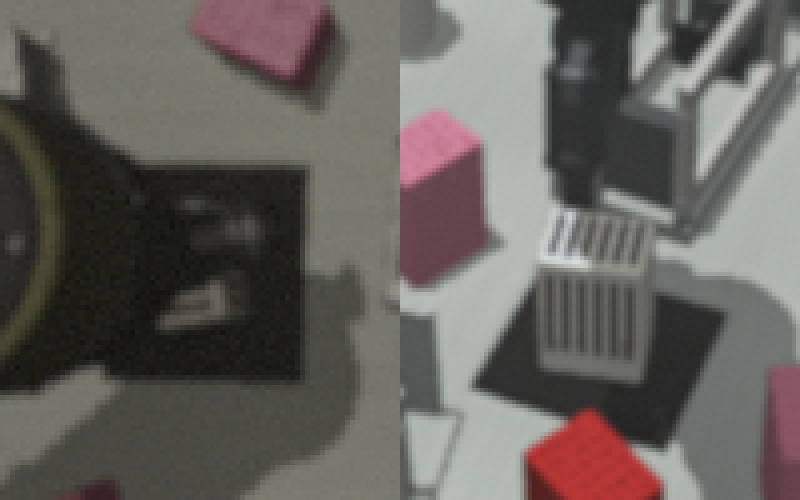

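The side crop shows the carrier standing upright on the mat, top at about (600,235) in the crop, with its slotted face towards the camera. I regrip it by the broad faces.

```bash
python3 -m pendant '[[0,0,1,0,1],[0,0,1,0,1],[0,0,1,0,1],[0,0,1,0,1],[0,0,0.6,0,1],[0,0,0.3,0,1],[0,0,0,0,1]]' | grep -E "pos|force|wid"
python3 -m pendant '[[0,0,0,0,0.4],[0,0,0,0,0.2],[0,0,0,0,0.1],[0,0,0,0,-1],[0,0,0,0,-1],[0,0,0,0,-1],[0,0,0,0,-1],[0,0,0,0,-1],[0,0,0,0,-1]]' | grep -E "pos|force|wid"
```

```text
position: [0.4818, 0.1388, 0.0692]
contact_force: [-0.6, 0.4, -0.3]
grip_width: 0.999
grasp_force: 0.0
position: [0.483, 0.1394, 0.0717]
contact_force: [-0.8, -0.9, 5.5]
grip_width: 0.509
grasp_force: 61.2
```

```bash
python3 -m pendant '[[0,0,-0.2,0,-1],[0,0,-0.4,0,-1],[0,0,-0.8,0,-1],[0,0,-1,0,-1],[0,0,-1,0,-1],[0,0,-1,0,-1],[0,0,-1,0,-1],[0,0,-0.8,0,-1],[0,0,-0.6,0,-1],[0,0,0,0,-1]]' | grep -E "pos|force|wid"
python3 - <<'E'
from h import *
from workcell import camera
cv2.imwrite("pics/s4.png",camera("side"))
i=camera("top");cv2.imwrite("pics/t4.png",i)
o=np.zeros((600,800,3),np.uint8)
o[:,:500]=cv2.resize(i[190:250,305:355],(500,600),interpolation=3)
j=cv2.imread("pics/s4.png");o[:,500:]=cv2.resize(j[160:280,300:360],(300,600),interpolation=3)
o[:,:500]=cv2.resize(i[185:257,300:360],(500,600),interpolation=3)
cv2.imwrite("pics/c4.png",o)
E
python3 d.py .497 -.050 .19 84.4
```

```text
position: [0.4831, 0.1394, 0.2092]
contact_force: [0.0, 0.4, -2.8]
grip_width: 0.513
grasp_force: 61.4
t 14.5 p [0.482 0.139 0.206] F [ 0.097 -0.026 -3.674] grip 0.5067360399387191 61.37336611747742 j [ 39.13  -12.897 -13.909  -0.054 -89.023  61.18 ]
scaled [-0.959  9.445  0.78 ]
yaw now -79.69174325510815 roll scaled 0.17675840827657605
```

View pics/c4.png

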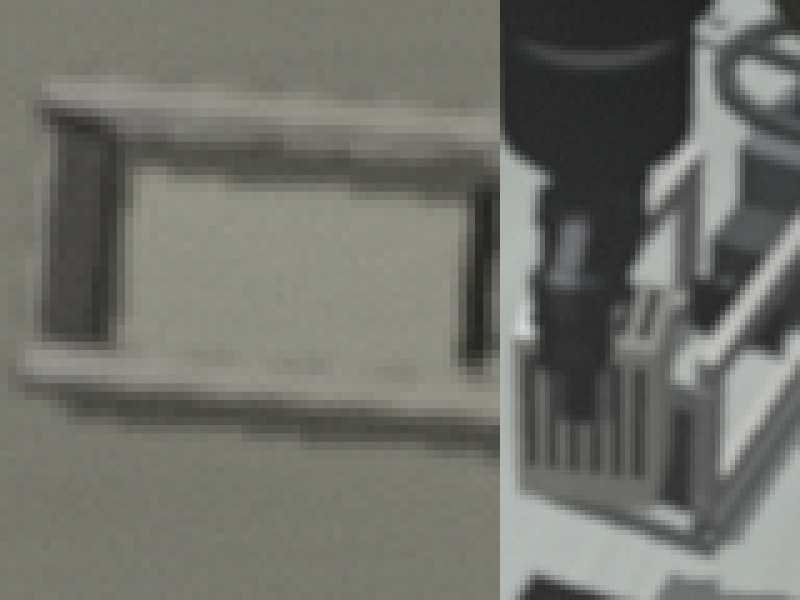

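Run:
```python
from h import *
np.set_printoptions(precision=4,suppress=True)
w=lambda u,v,z:ray("top",300+u/8.333-.5,185+v/8.333-.5,z)
P=[w(50,95,.122),w(50,364,.122),w(450,127,.122),w(450,400,.122),w(108,230,.086),w(467,270,.054)]
for p in P:print(p)
a=(P[0]+P[1])/2;b=(P[2]+P[3])/2;print("mid",a,b,"yaw",np.degrees(np.arctan2((a-b)[1],(a-b)[0]))-90)
f=np.array([.497,-.0503]);y=np.radians(-5.6);d=np.array([-np.sin(y),np.cos(y)]);n=np.array([np.cos(y),np.sin(y)])
for p in [a,b,P[4],P[5]]:print("fixture x,y",n@(p[:2]-f),d@(p[:2]-f))
```

```text
[0.5475 0.0208 0.122 ]
[0.468  0.0217 0.122 ]
[ 0.5361 -0.0975  0.122 ]
[ 0.4556 -0.0958  0.122 ]
[0.5089 0.0053 0.086 ]
[ 0.4961 -0.1067  0.054 ]
mid [0.5077 0.0213 0.122 ] [ 0.4959 -0.0967  0.122 ] yaw -5.732655958132895
fixture x,y 0.0036901697899193167 0.07228393513449603
fixture x,y 0.0034157481085348067 -0.046242034422909396
fixture x,y 0.006417734695355826 0.05653459533952619
fixture x,y 0.004584825326119174 -0.05622546647729528
```

```bash
python3 -m pendant '[[0,0,-0.3,0.06,-1],[0,0,0,0.06,-1],[0,0,0,0.057,-1],[0,0,0,0,-1]]' | grep pos; python3 d.py .499 -.051 .205 84.4
```

```text
position: [0.4818, 0.139, 0.2105]
t 14.8333 p [0.482 0.139 0.211] F [-0.917  0.084 -2.688] grip 0.5055521889184421 61.20239853858948 j [ 39.129 -12.865 -13.38   -0.05  -89.645  45.071]
scaled [1.818 9.363 0.285]
yaw now -95.80032731268454 roll scaled -0.002225859029828017
```

```bash
python3 -m pendant '[[0.1,0.4,0,0,-1],[0.18,0.92,0,0,-1],[0.18,0.92,0,0,-1],[0.18,0.92,0,0,-1],[0.18,0.92,0,0,-1],[0.18,0.92,0,0,-1],[0.18,0.92,0,0,-1],[0.18,0.92,0,0,-1],[0.18,0.92,0,0,-1],[0.18,0.92,0,0,-1],[0.1,0.68,0,0,-1],[0,0,0,0,-1]]' | grep pos; python3 -m pendant '[[0,0,0,0,-1],[0,0,0,0,-1]]' >/dev/null
python3 d.py .499 -.051 .082 84.4
python3 - <<'E'
from h import *
from workcell import camera
i=camera("top");j=camera("side")
o=np.zeros((540,800,3),np.uint8)
o[:,:350]=cv2.resize(i[180:257,295:345],(350,540),interpolation=3);o[:,350:]=cv2.resize(j[160:280,300:400],(450,540),interpolation=3)
cv2.imwrite("pics/c5.png",o)
E
```

```text
position: [0.4998, -0.0532, 0.2115]
t 16.0 p [ 0.5   -0.051  0.212] F [ 0.402  0.48  -3.127] grip 0.5112192986407473 61.493239402770996 j [ 17.204 -12.782 -13.19   -0.023 -89.646  67.235]
scaled [-0.041  0.017  6.489]
yaw now -95.56069204945778 roll scaled 0.00043675500602439066
```

View pics/c5.png

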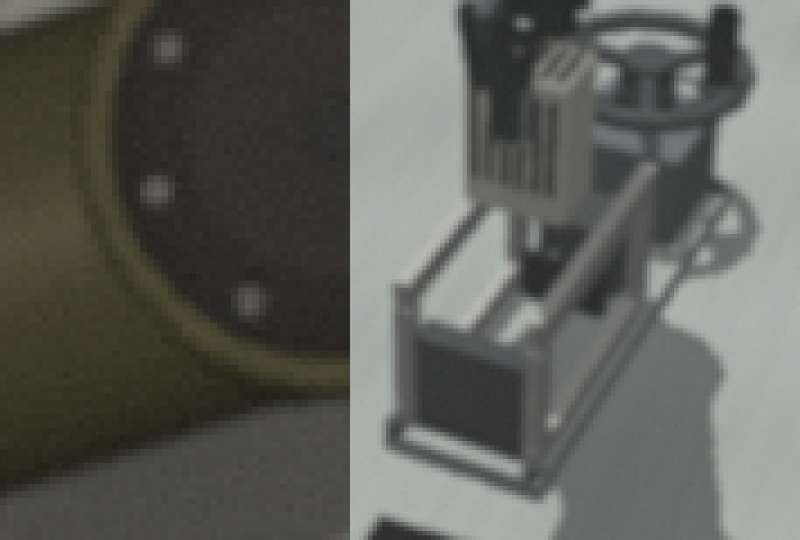

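Run:
```python
from h import *
np.set_printoptions(precision=1,suppress=True)
p=[.4998,-.0513,np.radians(-5.6)]
L=[(.03,.022,.146),(-.03,.022,.146),(-.03,-.022,.146)]
q=proj("side",place(p,L));print("expected crop",(q-[300,160]+.5)*4.5+[350,0])
f=[.499,-.051,np.radians(-5.7)]
q=proj("side",place(f,[(.035,.078,.122),(-.035,.078,.122),(.035,-.088,.122),(-.035,-.088,.122)]));print("rail inner",(q-[300,160]+.5)*4.5+[350,0])
```

```text
expected crop [[462.  199. ]
 [561.7 227.5]
 [592.6 185.4]]
rail inner [[409.6 287.5]
 [527.9 324.1]
 [534.1 134.1]
 [642.2 163.3]]
```

```bash
python3 -m pendant '[[0,0,0.4,0,-1],[0,0,0.8,0,-1],[0,0,0.8,0,-1],[0,0,0.8,0,-1],[0,0,0.4,0,-1],[0,0,0,0,-1]]' | grep -E "pos|cont"
python3 -m pendant '[[0,0,0.6,0,-1],[0,0,0.6,0,-1],[0,0,0.6,0,-1],[0,0,0.5,0,-1],[0,0,0.2,0,-1],[0,0,0,0,-1],[0,0,0,0,-1]]' | grep -E "pos|cont"
for i in 1 2 3 ; do python3 -m pendant '[[0,0,0.08,0,-1],[0,0,0,0,-1]]' | grep -E "pos|contact"; done
```

```text
position: [0.499, -0.0504, 0.1456]
contact_force: [-0.3, 0.2, -3.5]
position: [0.5003, -0.0508, 0.0985]
contact_force: [-0.3, 0.2, -2.9]
position: [0.5006, -0.0507, 0.0972]
contact_force: [0.3, 0.6, -3.8]
position: [0.5003, -0.0507, 0.0952]
contact_force: [0.1, 0.9, -2.5]
position: [0.5001, -0.0507, 0.0933]
contact_force: [-0.5, 1.1, -2.8]
```

```bash
python3 -m pendant '[[0,0,0.1,0,-1],[0,0,0.1,0,-1],[0,0,0.1,0,-1],[0,0,0,0,-1],[0,0,0,0,-1]]' | grep -E "pos|cont"
for i in 1 2 3 4 ; do python3 -m pendant '[[0,0,0.05,0,-1],[0,0,0,0,-1]]' | grep -E "pos|contact"; done
```

```text
position: [0.5001, -0.0507, 0.0873]
contact_force: [0.3, -0.2, -2.7]
position: [0.5002, -0.0507, 0.0865]
contact_force: [-0.1, -0.5, -3.1]
position: [0.5002, -0.0507, 0.0854]
contact_force: [-0.2, 0.2, -3.4]
position: [0.5001, -0.0507, 0.0844]
contact_force: [0.4, 0.1, -3.6]
position: [0.5004, -0.0507, 0.0838]
contact_force: [-0.9, -0.2, -1.6]
```

```bash
python3 -m pendant '[[0,0,0.04,0,-1],[0,0,0,0,-1]]' | grep -E "pos|contact"
python3 -m pendant '[[0,0,0,0,0.05],[0,0,0,0,0.1],[0,0,0,0,0.2],[0,0,0,0,0.3],[0,0,0,0,0.3],[0,0,0,0,0.3]]' | grep -E "pos|contact|wid"
python3 -m pendant '[[0,0,-0.3,0,0.3],[0,0,-0.6,0,0.3],[0,0,-1,0,0.3],[0,0,-1,0,0.3],[0,0,-1,0,0.3],[0,0,-1,0,0.3],[0,0,-1,0,0.3],[0,0,-1,0,0.3],[0,0,-0.6,0,0.3],[0,0,0,0,0.3]]' | grep -E "pos|contact|wid"
python3 d.py .479 -.2365 .235
```

```text
position: [0.5005, -0.0508, 0.0837]
contact_force: [-2.8, 0.8, 3.2]
position: [0.5003, -0.0507, 0.0827]
contact_force: [0.4, -0.3, -0.7]
grip_width: 0.651
position: [0.5013, -0.0509, 0.237]
contact_force: [-0.7, -0.5, 0.1]
grip_width: 0.652
t 20.2667 p [ 0.501 -0.051  0.237] F [-0.669 -0.45   0.065] grip 0.6523390782146421 0.0 j [ 17.208 -12.868 -10.679   0.076 -91.855  67.169]
scaled [-0.202  9.345  0.088]
```

Run:
```python
from h import *
np.set_printoptions(precision=4,suppress=True)
hub=np.array([.4788,-.2364])
print("hand",ray("top",410.2,241.5,.183),ray("side",382.8,161.7,.183))
ims={n:cv2.imread(f"pics/{n}0.png") for n in M}
# handle-darkness score over crank angle
R=np.array([(r*np.cos(a),r*np.sin(a)) for r in(0,.004,.007) for a in np.linspace(0,6.28,8)])
best=[]
for th in np.radians(np.arange(0,200,4)):
    a=np.radians(180-5.7)-th;c=hub+.05*np.array([np.cos(a),np.sin(a)])
    v=0
    for n in M:
        P=np.vstack([np.c_[c+R,np.full(24,z)] for z in(.14,.15,.16,.17,.182)])
        g=cv2.cvtColor(ims[n],6);q=proj(n,P).astype(np.float32);v+=cv2.remap(g,q[None,:,0],q[None,:,1],1).mean()
    best.append((v,np.degrees(th),*c))
for b in sorted(best)[:5]:print(np.array(b))
```

```text
hand [ 0.4334 -0.221   0.183 ] [ 0.4324 -0.2238  0.183 ]
[83.8417 12.      0.4312 -0.2212]
[84.3833 16.      0.4323 -0.2179]
[88.3417  8.      0.4302 -0.2246]
[92.2083 20.      0.4337 -0.2147]
[96.7417  4.      0.4295 -0.228 ]
```

```bash
python3 d.py .4325 -.2222 .163
python3 -m pendant '[[-0.2,0.5,0,0,0.3],[-0.5,0.9,0,0,0.3],[-0.5,0.9,0,0,0.3],[-0.5,0.9,0,0,0.3],[-0.5,0.9,0,0,0.3],[-0.4,0.9,0,0,0.3],[-0.4,0.9,0,0,0.3],[-0.4,0.9,0,0,0.3],[0,0.9,0,0,0.3],[0,0.9,0,0,0.3],[0,0,0,0,0.3],[0,0,0,0,0.3]]' | grep pos
python3 d.py .4325 -.2222 .163
```

```text
t 20.2667 p [ 0.501 -0.051  0.237] F [-0.669 -0.45   0.065] grip 0.6523390782146421 0.0 j [ 17.208 -12.868 -10.679   0.076 -91.855  67.169]
scaled [-2.607  8.865  3.675]
position: [0.4149, -0.2159, 0.2316]
t 21.2667 p [ 0.415 -0.216  0.232] F [ 0.189 -0.08  -0.469] grip 0.6466686977055073 0.0 j [ -2.666 -18.309 -15.583  -0.028 -92.849  86.927]
scaled [0.916 0.228 3.427]
```

```bash
python3 -m pendant '[[0.5,0.13,0,0,0.3],[0.41,0.1,0,0,0.3],[0,0,0.8,0,0.3],[0,0,0.8,0,0.3],[0,0,0.8,0,0.3],[0,0,0.7,0,0.3],[0,0,0.3,0,0.3],[0,0,0,0,0.3],[0,0,0,0,0.3]]' | grep -E "pos|cont"
python3 d.py .4325 -.2222 .163
python3 - <<'E'
from h import *
from workcell import camera
j=camera("side");cv2.imwrite("pics/c6.png",cv2.resize(j[140:280,290:430],(580,580),interpolation=3))
E
```

```text
position: [0.4336, -0.2215, 0.1651]
contact_force: [-0.4, -0.2, 0.8]
t 22.0167 p [ 0.434 -0.221  0.165] F [-0.416 -0.184  0.797] grip 0.6490201659383559 0.0 j [ -3.237 -15.063 -19.947   0.02  -85.131  87.647]
scaled [-0.05   0.042  0.104]
```

View pics/c6.png

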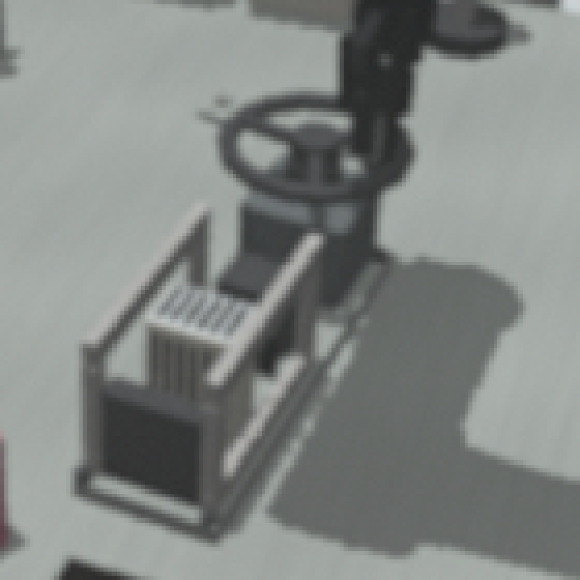

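The carrier stands upright between the rails, its slotted top at crop (205,305), and the hand is over the crank at (375,130). I close on the handle.

```bash
python3 -m pendant '[[0,0,0,0,-1],[0,0,0,0,-1],[0,0,0,0,-1],[0,0,0,0,-1],[0,0,0,0,-1],[0,0,0,0,-1],[0,0,0,0,-1],[0,0,0,0,-1],[0,0,0,0,-1]]' >/dev/null; python3 d.py
python3 - <<'E'
import numpy as np
from workcell import readout
s=readout.read_state();R=s["orientation"];hub=np.array([.4788,-.2364,s["position"][2]])
v=R.T@(s["position"]-hub);print(np.linalg.norm(v[:2]));th=np.arctan2(-v[1],-v[0]);print("theta0",th)
k=np.arange(25)*np.radians(15)+th
d=np.diff(-2.5*np.c_[np.cos(k),np.sin(k)],axis=0);print(np.round(d,2).tolist())
E
```

```text
t 22.8167 p [ 0.434 -0.222  0.166] F [-0.611 -0.951  5.46 ] grip 0.21039894939321171 58.50885764462873 j [ -3.282 -15.12  -19.907   0.052 -85.111  87.653]
0.04727794660045131
theta0 0.21159701029554878
[[0.22, -0.61], [0.37, -0.54], [0.5, -0.42], [0.59, -0.28], [0.64, -0.12], [0.65, 0.05], [0.61, 0.22], [0.54, 0.37], [0.42, 0.5], [0.28, 0.59], [0.12, 0.64], [-0.05, 0.65], [-0.22, 0.61], [-0.37, 0.54], [-0.5, 0.42], [-0.59, 0.28], [-0.64, 0.12], [-0.65, -0.05], [-0.61, -0.22], [-0.54, -0.37], [-0.42, -0.5], [-0.28, -0.59], [-0.12, -0.64], [0.05, -0.65]]
```

```bash
python3 -m pendant '[[0.22,-0.61,0,0,-1],[0.37,-0.54,0,0,-1],[0.5,-0.42,0,0,-1],[0.59,-0.28,0,0,-1],[0.64,-0.12,0,0,-1],[0.65,0.05,0,0,-1]]' >/dev/null; python3 d.py
python3 -m pendant '[[0.61,0.22,0,0,-1],[0.54,0.37,0,0,-1],[0.42,0.5,0,0,-1],[0.28,0.59,0,0,-1],[0.12,0.64,0,0,-1],[-0.05,0.65,0,0,-1],[0,0,0,0,-1],[0,0,0,0,-1]]'; python3 d.py
```

```text
t 23.3167 p [ 0.496 -0.19   0.166] F [ -7.335 -10.259   6.535] grip 0.2128501373964577 59.74151145899668 j [  0.839  -7.863 -13.757   0.2   -84.186  83.515]
time_s: 23.98
position: [0.5289, -0.2531, 0.166]
orientation: [[0.995, -0.099, 0.001], [-0.099, -0.995, -0.001], [0.001, 0.001, -1.0]]
contact_force: [-2.5, -1.4, 7.0]
grip_width: 0.212
grasp_force: 59.8
t 23.9833 p [ 0.529 -0.253  0.166] F [-2.497 -1.429  7.031] grip 0.21152965511403504 59.848791039548814 j [ -5.95    0.543  -5.692   0.073 -83.714  90.264]
```

```bash
python3 -m pendant '[[-0.22,0.61,0,0,-1],[-0.37,0.54,0,0,-1],[-0.5,0.42,0,0,-1],[-0.59,0.28,0,0,-1],[-0.64,0.12,0,0,-1],[-0.65,-0.05,0,0,-1],[-0.61,-0.22,0,0,-1],[-0.54,-0.37,0,0,-1],[-0.42,-0.5,0,0,-1],[-0.28,-0.59,0,0,-1],[-0.12,-0.64,0,0,-1],[0.05,-0.65,0,0,-1]]' | grep -E "pos|cont|wid"
python3 -m pendant '[[0.22,-0.61,0,0,-1],[0.37,-0.54,0,0,-1],[0.5,-0.42,0,0,-1],[0.59,-0.28,0,0,-1],[0.64,-0.12,0,0,-1],[0.65,0.05,0,0,-1],[0.61,0.22,0,0,-1],[0.54,0.37,0,0,-1],[0.42,0.5,0,0,-1],[0.28,0.59,0,0,-1],[0.12,0.64,0,0,-1],[-0.05,0.65,0,0,-1]]' | grep -E "pos|cont|wid"
python3 -m pendant '[[-0.22,0.61,0,0,-1],[-0.37,0.54,0,0,-1],[-0.5,0.42,0,0,-1],[-0.59,0.28,0,0,-1],[-0.64,0.12,0,0,-1],[-0.65,-0.05,0,0,-1],[-0.61,-0.22,0,0,-1],[-0.54,-0.37,0,0,-1],[-0.42,-0.5,0,0,-1],[-0.28,-0.59,0,0,-1],[-0.12,-0.64,0,0,-1],[0.05,-0.65,0,0,-1],[0,0,0,0,-1]]' | grep -E "pos|cont|wid|efus|row"
python3 d.py
```

```text
position: [0.4336, -0.2217, 0.1661]
contact_force: [6.0, -5.7, 1.3]
grip_width: 0.212
position: [0.5293, -0.2519, 0.166]
contact_force: [-5.4, 5.5, 10.6]
grip_width: 0.212
t 25.9833 p [ 0.529 -0.252  0.166] F [-5.351  5.47  10.588] grip 0.21179510610540256 60.619331169873476 j [ -5.884   0.584  -5.619  -0.031 -83.771  90.325]schema error: expected 1 to 12 rows
```

```bash
python3 -m pendant '[[-0.22,0.61,0,0,-1],[-0.37,0.54,0,0,-1],[-0.5,0.42,0,0,-1],[-0.59,0.28,0,0,-1],[-0.64,0.12,0,0,-1],[-0.65,-0.05,0,0,-1],[-0.61,-0.22,0,0,-1],[-0.54,-0.37,0,0,-1],[-0.42,-0.5,0,0,-1],[-0.28,-0.59,0,0,-1],[-0.12,-0.64,0,0,-1],[0.05,-0.65,0,0,-1]]' | grep -E "pos|cont|wid"
python3 -m pendant '[[0.22,-0.61,0,0,-1],[0.37,-0.54,0,0,-1],[0.5,-0.42,0,0,-1],[0.59,-0.28,0,0,-1],[0.64,-0.12,0,0,-1],[0.65,0.05,0,0,-1],[0.61,0.22,0,0,-1],[0.54,0.37,0,0,-1],[0.42,0.5,0,0,-1],[0.28,0.59,0,0,-1],[0.12,0.64,0,0,-1],[-0.05,0.65,0,0,-1]]' | grep -E "pos|cont|wid"
python3 -m pendant '[[-0.06,0.18,0,0,-1],[0,0,0,0,-1],[0,0,0,0,-1]]' | grep -E "pos|cont|wid"
python3 - <<'E'
from workcell import readout
import numpy as np
s=readout.read_state();R=s["orientation"];hub=np.array([.4815,-.2375,s["position"][2]])
v=R.T@(s["position"]-hub);print(v,"theta",np.arctan2(-v[1],-v[0])%(2*np.pi)+4*np.pi)
E
```

```text
position: [0.4336, -0.2218, 0.1661]
contact_force: [5.9, -6.6, 2.5]
grip_width: 0.21
position: [0.5294, -0.2519, 0.166]
contact_force: [-4.7, 5.6, 10.1]
grip_width: 0.211
position: [0.5278, -0.2561, 0.1661]
contact_force: [-0.1, -2.1, 5.9]
grip_width: 0.209
[0.04790759 0.01393458 0.00011054] theta 15.991017270295382
```

```bash
python3 -m pendant '[[0,0,0,0,-0.4],[0,0,0,0,0],[0,0,0,0,0],[0,0,0,0,0],[0,0,-0.5,0,0],[0,0,-1,0,0],[0,0,-1,0,0],[0,0,-1,0,0],[0,0,-1,0,0],[0,0,-0.5,0,0]]' | grep -E "pos|cont|wid"
python3 -m pendant '[[-0.4,0.6,0,0,0],[-0.6,0.9,0,0,0],[-0.6,0.9,0,0,0],[-0.6,0.9,0,0,0],[-0.6,0.9,0,0,0],[-0.6,0.9,0,0,0],[-0.6,0.9,0,0,0],[-0.6,0.9,0,0,0],[-0.6,0.9,0,0,0],[-0.6,0.9,0,0,0],[-0.4,0.5,0,0,0],[0,0,0,0,0]]' | grep -E "pos|cont"
python3 - <<'E'
from h import *
from workcell import camera
i=camera("top");j=camera("side");cv2.imwrite("pics/tf.png",i);cv2.imwrite("pics/sf.png",j)
o=np.zeros((560,800,3),np.uint8)
o[:,:460]=cv2.resize(i[180:257,305:368],(460,560),interpolation=3);o[:,460:]=cv2.resize(j[140:280,300:385],(340,560),interpolation=3)
cv2.imwrite("pics/c7.png",o)
E
```

```text
position: [0.5276, -0.2558, 0.2685]
contact_force: [-0.1, 0.3, 0.7]
grip_width: 0.498
position: [0.3837, -0.4279, 0.2641]
contact_force: [1.3, 0.7, -0.6]
```

View pics/c7.png

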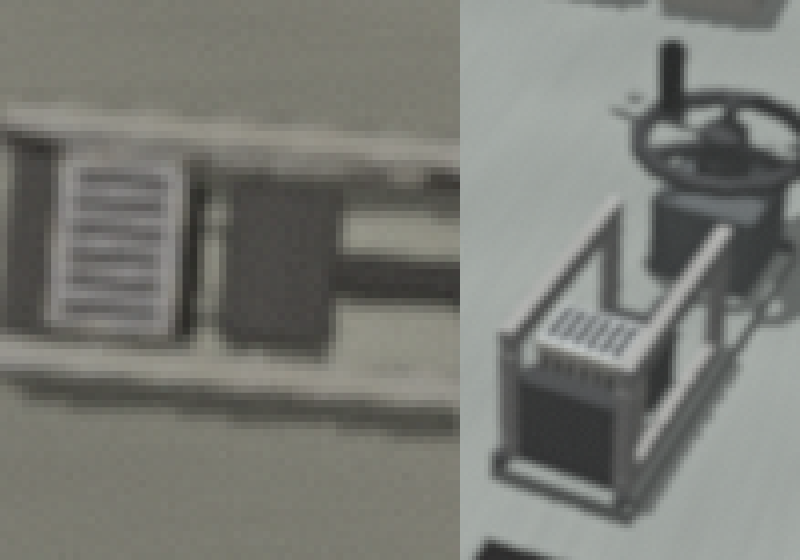

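The carrier stands upright and flush against the stop, at crop (115,245). The gap between pad and slide, crop columns 205–225, is about 7–8 mm, so the pad is roughly half pressed. The robot is clear of everything.

```bash
python3 -c "
from workcell import order
print(order.finish_job())"
```

```text
the job is handed in; nothing more can be done
None
```

The carrier is standing upright in the fixture with a slotted face against the stop, the pad is pressed in about half its travel by my reading of the image and the crank angle, and the job is handed in after about 30 s of robot time.

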